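# Free a battery pack from a charger whose release button is gone

### The arm

A 7-joint arm with a two-finger parallel gripper is mounted at the origin on the work surface. World frame = base frame: x ahead of the robot, y to its left, z up, the work surface at z = 0. Lengths are in m, angles in rad, forces in N, time in s.
With the tool pointing down it reaches from about 0.4 to 0.9 m from the base axis. Payload 5.5 kg.
Tool frame: the origin (TCP) lies between the finger pads; the fingertips stand 22 mm ahead of it and the grasp point (between the pads) lies 3 mm ahead of it (robot.finger_overhang is the distance from the TCP to the fingertips, in m); z points along the fingers, y is the direction in which the jaws open and shut (so a half turn about z gives the same grasp; the last joint's range is limited). The gripper opens to 92 mm and grips with 3 to 60 N. Pads are 19 mm wide; open, the fingers measure 130 mm over their backs; the gripper's body (75 mm by 190 mm) begins 47 mm behind the grasp point.
Start: joints at [1.481, 0.501, -0.427, 1.55, 0.221, 1.138, -0.21], TCP at [0.225, -0.61, 0.249] pointing down, gripper open.
Joint ranges: [-2.88, 2.88], [-0.31, 2.03], [-1.54, 1.56], [0.2, 2.42], [-1.41, 4.55], [0.19, 2.02], [-2.57, 2.57]. Speed limits (rad/s): [2.57, 2.57, 3.14, 3.14, 3.14, 3.14, 3.14].

### API

Orientations are given as a unit quaternion [w, x, y, z].
In Python, from bench import robot gives the robot as it stands. The module is installed in compiled form; this text tells all that it offers.
- The arm moves only by the shell command python3 -m creep 'ROWS' [FORCE]. ROWS is JSON, a list of rows, each an object of numbers: "claw": the finger opening in m, from 0 to 0.0918; "dx", "dy", "dz": the shift along the tool's x, y, z in m; "turn": the turn about the tool's z in rad. A call has 1 to 20 rows; each row is the pose to reach, as a shift and turn from the pose commanded when the call began, along the tool's axes at that moment; what a row does not reach only later rows make up. A row lasts 1/12 s, in which the tool goes at most 41.7 mm and 7.16 degrees, less where a joint would pass 70% of its speed; a pose out of reach is approached as far as the arm can. A call with a gripper value outside its range is refused whole. The fingers move at their own pace and stop on an object; FORCE is the grip in N (left out, the last holds). Time passes only in rows, so rows that repeat a pose let the fingers close. It gives the time, the measured TCP pose, the force and the opening at its end, in the units of the state.
- robot.sense(): the state, without advancing time (a new reading comes with each control period).
- robot.capture(name): name is "side" or "top"; returns the picture (420x560x3 uint8, red, green, blue); there is no depth.
- robot.camera_params(name): a dict with "K" (3x3 intrinsics, pixels), "k1" (the pictures are not rectified: a ray, as slopes to the right and down, at radius r is drawn at 1 + k1 r^2 times it, then the intrinsics apply), "origin" and "attitude" of the camera in the world. Camera axes: x right, y down, z forward; pixel columns grow to the right and rows downward; lengths in m; the calibration is good to about 2 mm. A picture is of the moment at which its call begins. camera_params takes no time and is no camera call.
- robot.finish_job(): hands the job in, once; it reports no verdict.
The state is a dict: "time": time; "qpos": joint angles; "joint_velocities": joint speeds; "tau": joint torques, N m; "ee_pos": TCP position; "tool_rot": TCP orientation; "wrist_force": force on the tool from outside, world axes, zero at the start; "ft_torque": the same for the moment, N m; "finger_gap": opening from 0.0 (shut) to 1.0 (fully open).
Only numpy, scipy, OpenCV 4.12 (cv2) and the standard library are available. Lean on these libraries where they do the work, as an engineer would, in place of code of your own. Each camera call takes 0.05 s, during which the arm holds its last target. There are 200 camera calls.

### The job

The release button of the battery charger has broken off, so take the red-handled pin from its blue rack, poke it down through the yellow-edged slot and press the springy latch tab hidden inside until the yellow pack springs out. Three black posts under the slot look alike: feel gently for the one that gives, never forcing a stiff pillar nor driving the tab down further than it needs. Then hang the pin back upright in the notch of its rack, let go, and leave the other things on the bench where they are.

Things in the scene. Friction and masses are not known exactly. Their poses are not given: they have to be found in the camera images.
- dock: grey battery charger fixed to the bench, 205 x 110 mm, 68 mm tall; origin on the bench under the hood's front edge; z up, the hood (85 mm long, with the slot in its top) lies to +x, the pack in front of it to -x; the base reaches from x -120 to +85 mm, y -55 to +55 mm. The pack springs out along -x
- slot (a point): centre of the yellow-edged slot in the hood's flat top (6 mm thick), 68 mm over the bench; axes as the dock's. 13 mm wide (x), 68 mm long (y). Below it, on its centre line, three like black posts, 10 mm long in y, 16 mm in x, flat tops 28 mm under the hood's top, at y about -20, 0 and +20 mm, each up to 4 mm off; one is the latch tab, two stiff pillars. Elsewhere nothing until 54 mm below
- latch (a joint): latch tab (one of the three posts; which one changes and cannot be seen), m pressed down: 0 at rest; springy, yields along its travel under 4 to 9 N; lets the pack go at about 6 mm, breaks past 12 mm; springs back up by itself
- pillar_a (a joint): a stiff pillar, m pressed down: 0 at rest; about 8 N per mm; cracks past 3 mm (24 N)
- pillar_b (a joint): the other stiff pillar, the same
- pack (a joint): slide of the pack on its rails, m: 0 locked in the charger, 0.030 sprung fully out; it moves by its own spring once the latch lets go and stays there
- pack_front (a point): middle of the pack's front face (the -x end); yellow and black pack 82 x 82 x 50 mm, top 66 to 70 mm over the bench, axes as the dock's; it comes 30 mm forward when released
- pin: release pin, loose, 70 g: flat-sided red handle 22 x 22 mm and 56 mm tall above a steel shaft 8 mm across and 76 mm long; origin on the axis at the handle's underside (shoulder), z up along the handle, x and y square to its flats. It hangs upright by the shoulder in the rack's notch; grip the handle
- pin_tip (a point): flat lower end of the pin's shaft, 76 mm below the pin's origin
- rack: blue steel rack fixed to the bench, origin on the bench below the notch, z up; a plate 6 mm thick, 50 mm wide in y, top 100 mm over the bench, from x -32 to +51 mm, carried by a post at x +39 to +51 mm; foot plate 10 mm thick. The notch is 14 mm wide, open to -x, closed at x +11 mm
- rack_seat (a point): where the pin's origin rests: on the notch's middle line, on the plate's top, 100 mm over the bench; axes as the rack's
- paint_can: bystander: steel paint can with a green label, 90 mm across, 110 mm tall; origin under its centre
- glue: bystander: pale glue bottle with an orange cap, 52 mm across, 150 mm tall; origin under its centre
- spray: bystander: spray can 60 mm across, 190 mm tall; origin under its centre
- screwdriver: bystander: orange-handled screwdriver lying on the bench, about 200 mm long
- hammer: bystander: hammer lying on the bench, about 260 mm long
- tape: bystander: blue roll of tape lying flat, 90 mm across, 25 mm high
- bin: bystander: open red parts bin 100 x 140 mm, 60 mm high; origin under its centre
Not all that is in view belongs to the job. Of the things shaped like the dock, the grey one is meant. Several things have the shape of the pin; the one meant has the colours described above.

How it is judged:
On the way, in this order (a step that is already met when the one before it is completed fails the run):
1. with the pin's tip through the slot, the latch tab is pressed at least 3 mm down while the pack is still locked (value of joint latch above 0.003 m and value of joint pack below 0.01 m and x of pin_tip in the frame of slot between -0.0065 and 0.0065 m and z of pin_tip in the frame of slot below -0.02 m), for 0.02 s.
2. the pack has sprung out at least 25 mm (value of joint pack above 0.025 m), for 0.1 s.
3. the pin hangs in the rack's notch again (horizontal distance between pin and rack_seat below 0.009 m and z of pin in the frame of rack_seat between -0.003 and 0.005 m and angle between pin's own z axis and vertical below 0.15 rad), for 0.2 s.
At the end, for the whole second after the job is handed in: the pack is out by at least 25 mm, the latch tab is back up (under 2 mm), and the released pin hangs at rest upright (within 0.15 rad) in the notch, its axis within 9 mm of the seat and its shoulder on the plate (from 3 mm below to 5 mm above the seat) (all of step 3 and value of joint pack above 0.025 m and value of joint latch below 0.002 m and linear speed of pin below 0.02 m/s and angular speed of pin below 0.3 rad/s); the robot touches nothing.
It fails at once if a stiff pillar is cracked: pressed more than 3 mm (24 N) (value of joint any of pillar_a, pillar_b above 0.003 m).
It fails at once if the latch tab is driven past 12 mm and breaks (value of joint latch above 0.012 m).
It fails at once if a bystander is moved more than 30 mm (distance of any of paint_can, glue, spray, screwdriver, hammer, tape, bin from where it was at the start of the episode above 0.03 m).
It also fails if it takes over 61 s, if anything falls off the work surface, if the arm or the gripper's body presses on something with over 40 N, if the wrist force passes 120 N, or if a joint passes its speed limit or range.

## Working session

There is one attempt and no reset: what is moved stays moved. The work goes in short steps, Python scripts to look and compute and a shell command to move; the robot and the scene stay as the last step left them, time stands still between calls to the robot, and variables do not carry over. Pictures are saved under pics/ and viewed, about 8 in all and at most 12, crops included, and the job is handed in when it is done.

```bash
mkdir -p pics
python3 - <<'E'
from bench import robot
import cv2
for n in("side","top"):
    im=robot.capture(n); cv2.imwrite(f"pics/{n}0.png",im[:,:,::-1])
    p=robot.camera_params(n); print(n,p)
s=robot.sense(); print(s)
E
```

```text
side {'K': array([[430.01120459,   0.        , 282.15740318],
       [  0.        , 430.01120459, 222.58082032],
       [  0.        ,   0.        ,   1.        ]]), 'k1': -0.04679416465935853, 'origin': array([ 0.42577025, -0.98394433,  0.97915258]), 'attitude': array([-0.42617258,  0.90434318, -0.01903586,  0.01334081])}
top {'K': array([[397.32077932,   0.        , 273.30966968],
       [  0.        , 397.32077932, 210.68929874],
       [  0.        ,   0.        ,   1.        ]]), 'k1': -0.10684032914347931, 'origin': array([0.40839114, 0.08690911, 1.27167768]), 'attitude': array([-0.02888937,  0.70882033, -0.70430571,  0.0263173 ])}
{'time': 0.1, 'qpos': array([ 1.48123065,  0.50178313, -0.42679907,  1.55129895,  0.22081019,
        1.13828754, -0.21030061]), 'joint_velocities': array([ 0.00028987, -0.00315603, -0.00012197, -0.00098063,  0.00164409,
       -0.00132266, -0.00268489]), 'tau': array([-1.09769971e-02, -5.67876184e+01, -5.83864510e+00, -2.79914564e+01,
       -6.90178131e-02,  2.41466076e-02,  2.42781283e-05]), 'ee_pos': array([ 0.22433068, -0.6094578 ,  0.24778243]), 'tool_rot': array([-8.53487862e-04,  9.84481366e-01,  1.75487026e-01, -1.19814497e-04]), 'wrist_force': array([ 0.3446523, -0.0931667, -0.1351772]), 'ft_torque': array([-0.00861976,  0.04672545, -0.00896466]), 'finger_gap': 0.9994153703510835}
```

View pics/top0.png

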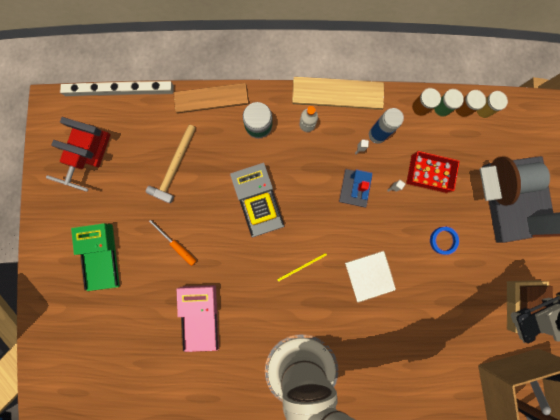

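View pics/side0.png

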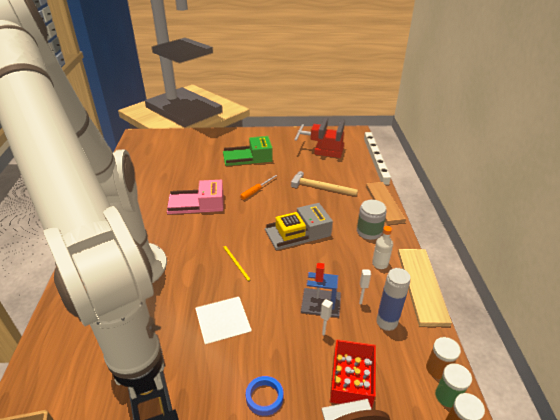

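The dock candidates in the top view are grey (257,200), green (95,255) and pink (198,318); the grey one is meant. The pin candidates are red in the blue rack (364,185) and white-handled at (364,145) and (399,185); the red one fits. An enlarged crop should confirm both.

```bash
cat > h.py <<'E'
import numpy as np,cv2
from bench import robot
from scipy.spatial.transform import Rotation as R
def cam(n):
    p=robot.camera_params(n);q=p["attitude"];return p["K"],p["k1"],np.array(p["origin"]),R.from_quat([q[1],q[2],q[3],q[0]]).as_matrix()
def ray(n,uv):
    K,k,o,M=cam(n);d=np.array([k,0,0,0,0.]) 
    x=cv2.undistortPoints(np.array([[uv]],float),K,d)[0,0];r=M@np.array([x[0],x[1],1]);return o,r/np.linalg.norm(r)
def plane(n,uv,z):
    o,d=ray(n,uv);return o+d*(z-o[2])/d[2]
def two(a,b):
    (o1,d1),(o2,d2)=ray("top",a),ray("side",b)
    t=np.linalg.lstsq(np.c_[d1,-d2],o2-o1,rcond=None)[0];p,q=o1+t[0]*d1,o2+t[1]*d2
    return (p+q)/2,np.linalg.norm(p-q)
def proj(n,P):
    K,k,o,M=cam(n);return cv2.projectPoints(np.array(P,float).reshape(-1,1,3),M.T,-M.T@o,K,np.array([k,0,0,0,0.]))[0][:,0]
E
python3 - <<'E'
import cv2,numpy as np
t=cv2.imread("pics/top0.png");s=cv2.imread("pics/side0.png")
c=lambda im,x,y,w,h,f:cv2.resize(im[y:y+h,x:x+w],None,fx=f,fy=f,interpolation=cv2.INTER_CUBIC)
a=np.hstack([c(t,220,155,80,90,5)[:300*2],c(t,325,155,80,90,5)])[:450]
cv2.imwrite("pics/crop_top.png",a)
b=np.hstack([c(s,260,195,80,60,5),c(s,290,255,80,60,5)]);cv2.imwrite("pics/crop_side.png",b)
E
```

```text
(no output)
```

View pics/crop_top.png

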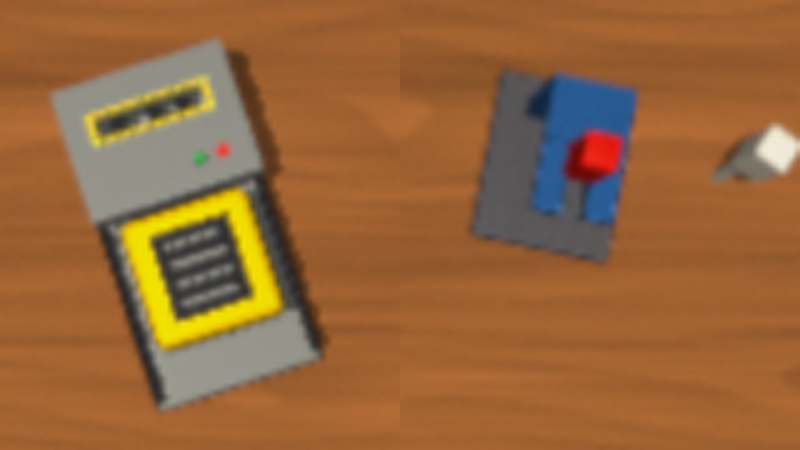

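View pics/crop_side.png

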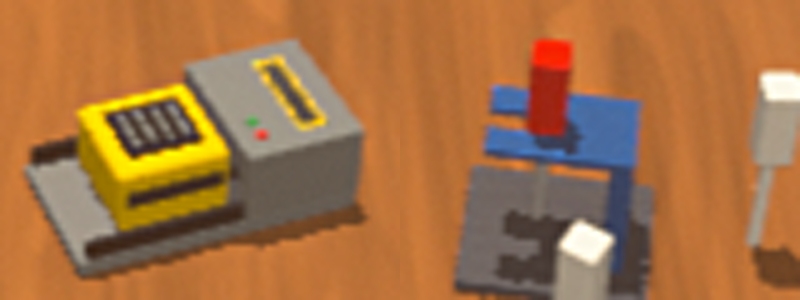

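The grey dock and the red pin in the blue rack are confirmed. Now I'll measure them.

Run:
```python
from h import *
np.set_printoptions(precision=4,suppress=True)
ims={n:cv2.imread(f"pics/{n}0.png") for n in("top","side")}
def mask(n,lo,hi,box):
    h=cv2.cvtColor(ims[n],cv2.COLOR_BGR2HSV);m=cv2.inRange(h,lo,hi);k=np.zeros_like(m);x,y,w,g=box;k[y:y+g,x:x+w]=m[y:y+g,x:x+w];return k
# slot
for n,box in(("top",(232,165,38,22)),("side",(305,203,25,22))):
    m=mask(n,(20,110,90),(36,255,255),box);pts=np.argwhere(m)[:,::-1].astype(float)
    P=np.array([plane(n,p,.068)[:2] for p in pts]);r=cv2.minAreaRect(P.astype(np.float32)*1000)
    print("slot",n,len(pts),r)
# red handle
for n,box in(("top",(345,170,40,35)),("side",(305,255,35,35))):
    m=mask(n,(0,150,60),(8,255,255),box)|mask(n,(174,150,60),(180,255,255),box)
    h=cv2.cvtColor(ims[n],cv2.COLOR_BGR2HSV);pts=np.argwhere(m)[:,::-1]
    v=h[pts[:,1],pts[:,0],2];print("red",n,len(pts),np.percentile(v,[5,30,50,70,95]),pts.min(0),pts.max(0))
    b=pts[v>(np.percentile(v,5)+np.percentile(v,97))/2].astype(float)
    P=np.array([plane(n,p,.156)[:2] for p in b]);print(len(b),b.mean(0),P.mean(0),cv2.minAreaRect(P.astype(np.float32)*1000))
# rack plate
for n,box in(("top",(345,165,35,40)),("side",(300,265,45,30))):
    m=mask(n,(105,120,60),(122,255,255),box);pts=np.argwhere(m)[:,::-1].astype(float)
    P=np.array([plane(n,p,.100)[:2] for p in pts]);print("plate",n,len(pts),cv2.minAreaRect(P.astype(np.float32)*1000))
cr=[(555,75),(637,90),(612,222),(585,218),(562,212),(532,206),(535,125)]
for c in cr: print("platecorner",c,plane("top",(325+(c[0]-400)/5,155+c[1]/5),.1)[:2])
for c in [(505,70),(470,235),(605,262)]: print("foot",plane("top",(325+(c[0]-400)/5,155+c[1]/5),.01)[:2])
for c in [(52,93),(220,40),(265,172),(95,224)]: print("hood",plane("top",(220+c[0]/5,155+c[1]/5),.068)[:2])
for c in [(318,355),(160,408)]: print("base",plane("top",(220+c[0]/5,155+c[1]/5),.01)[:2])
print("white",two((399.5,184.5),(327,300)),two((364,145),(365.8,271.5)))
```

```text
slot top 116 ((606.5713500976562, 165.51011657714844), (20.610206604003906, 78.48648834228516), 18.93740463256836)
slot side 72 ((601.7362670898438, 151.15200805664062), (106.55213165283203, 56.031612396240234), 72.47222137451172)
red top 78 [101.  139.8 202.  226.9 233. ] [359 181] [368 190]
50 [364.8  184.86] [ 0.5711 -0.1687] ((571.0745239257812, -168.6618194580078), (20.239042282104492, 19.80813980102539), 79.2058334350586)
red side 148 [151.35 157.   159.   214.7  251.  ] [315 263] [324 281]
47 [320.1915 265.4255] [ 0.5719 -0.1721] ((571.3715209960938, -172.29953002929688), (18.859464645385742, 22.3765869140625), 87.74745178222656)
plate top 308 ((580.6533813476562, -165.4070587158203), (59.83960723876953, 81.3681640625), 79.22776794433594)
plate side 236 ((580.8995361328125, -173.47268676757812), (48.761009216308594, 77.39552307128906), 79.153076171875)
platecorner (555, 75) [ 0.6239 -0.1556]
platecorner (637, 90) [ 0.6154 -0.2051]
platecorner (612, 222) [ 0.5356 -0.1887]
platecorner (585, 218) [ 0.5378 -0.1725]
platecorner (562, 212) [ 0.5413 -0.1587]
platecorner (532, 206) [ 0.5448 -0.1407]
platecorner (535, 125) [ 0.5935 -0.1431]
foot [ 0.6434 -0.1417]
foot [ 0.5363 -0.1181]
foot [ 0.5195 -0.205 ]
hood [0.6159 0.224 ]
hood [0.6494 0.1212]
hood [0.5677 0.093 ]
hood [0.5352 0.1964]
base [0.4585 0.0588]
base [0.4242 0.1589]
white (array([ 0.5774, -0.2758,  0.136 ]), np.float64(0.002674267590704946)) (array([ 0.6962, -0.1747,  0.1295]), np.float64(0.005399085170339783))
```

```bash
cat >> h.py <<'E'
def go(x,y,z,yaw=None):
    "shift & turn to take tool from measured pose to target (tool x at world yaw deg)"
    s=robot.sense();q=s["tool_rot"];M=R.from_quat([q[1],q[2],q[3],q[0]]).as_matrix()
    cur=np.degrees(np.arctan2(M[1,0],M[0,0]));d=M.T@(np.array([x,y,z])-s["ee_pos"])
    print("t",s["time"],"pos",s["ee_pos"].round(4),"yaw",cur.round(2),"tilt",np.degrees(np.arccos(-M[2,2])).round(2),"gap",round(s["finger_gap"]*91.8,1),"F",s["wrist_force"].round(2))
    print("shift",d.round(4),"turn",None if yaw is None else round(np.radians((cur-yaw+180)%360-180),4))
E
python3 - <<'E'
from h import *
go(.571,-.170,.24,-10.8)
for c in [(252,62),(275,57),(328,122),(303,128)]: print(plane("side",(260+c[0]/5,195+c[1]/5),.068)[:2])
h=cv2.cvtColor(cv2.imread("pics/top0.png"),cv2.COLOR_BGR2HSV)
print("spray top",plane("top",(393,118),.19),"glue",plane("top",(311,111),.15))
print(two((393,118),(399,277)))
E
```

```text
t 0.1 pos [ 0.2243 -0.6095  0.2478] yaw 20.21 tilt 0.1 gap 91.7 F [ 0.34 -0.09 -0.14]
shift [ 0.4772 -0.2926  0.0083] turn 0.5413
[0.58564313 0.19834096]
[0.60227926 0.20349454]
[0.63044068 0.13043279]
[0.61285733 0.12468214]
spray top [ 0.75775325 -0.24524914  0.19      ] glue [ 0.78788603 -0.01652666  0.15      ]
(array([ 0.76157117, -0.24778113,  0.18252928]), np.float64(0.002682593320818029))
```

```bash
python3 -m creep '[{"claw":0.06,"dx":0.477,"dy":-0.293,"dz":0.008,"turn":0.541},{"claw":0.06,"dx":0.477,"dy":-0.293,"dz":0.008,"turn":0.541},{"claw":0.06,"dx":0.477,"dy":-0.293,"dz":0.008,"turn":0.541},{"claw":0.06,"dx":0.477,"dy":-0.293,"dz":0.008,"turn":0.541},{"claw":0.06,"dx":0.477,"dy":-0.293,"dz":0.008,"turn":0.541},{"claw":0.06,"dx":0.477,"dy":-0.293,"dz":0.008,"turn":0.541},{"claw":0.06,"dx":0.477,"dy":-0.293,"dz":0.008,"turn":0.541},{"claw":0.06,"dx":0.477,"dy":-0.293,"dz":0.008,"turn":0.541},{"claw":0.06,"dx":0.477,"dy":-0.293,"dz":0.008,"turn":0.541},{"claw":0.06,"dx":0.477,"dy":-0.293,"dz":0.008,"turn":0.541},{"claw":0.06,"dx":0.477,"dy":-0.293,"dz":0.008,"turn":0.541},{"claw":0.06,"dx":0.477,"dy":-0.293,"dz":0.008,"turn":0.541},{"claw":0.06,"dx":0.477,"dy":-0.293,"dz":0.008,"turn":0.541},{"claw":0.06,"dx":0.477,"dy":-0.293,"dz":0.008,"turn":0.541},{"claw":0.06,"dx":0.477,"dy":-0.293,"dz":0.008,"turn":0.541},{"claw":0.06,"dx":0.477,"dy":-0.293,"dz":0.008,"turn":0.541},{"claw":0.06,"dx":0.477,"dy":-0.293,"dz":0.008,"turn":0.541},{"claw":0.06,"dx":0.477,"dy":-0.293,"dz":0.008,"turn":0.541}]'
python3 -c "
from h import *
go(.571,-.170,.134,-10.8);print(robot.sense()['qpos'].round(2))"
```

```text
time: 1.6
ee_pos: [0.5698, -0.1724, 0.2403]
tool_rot: [0.001, 0.995, -0.095, -0.001]
wrist_force: [-0.1, -0.2, 0.3]
finger_gap: 0.649
t 1.6 pos [ 0.5698 -0.1724  0.2403] yaw -10.96 tilt 0.09 gap 59.5 F [-0.06 -0.15  0.35]
shift [ 0.0008 -0.0027  0.1063] turn -0.0027
[ 0.65  0.43 -0.52  1.7   0.24  1.08 -1.71]
```

```bash
python3 -m creep '[{"claw":0.06,"dx":0.001,"dy":-0.002,"dz":0.04},{"claw":0.06,"dx":0.001,"dy":-0.002,"dz":0.08},{"claw":0.06,"dx":0.001,"dy":-0.002,"dz":0.106},{"claw":0.06,"dx":0.001,"dy":-0.002,"dz":0.106},{"claw":0.06,"dx":0.001,"dy":-0.002,"dz":0.106},{"claw":0.01,"dx":0.001,"dy":-0.002,"dz":0.106},{"claw":0.01,"dx":0.001,"dy":-0.002,"dz":0.106},{"claw":0.01,"dx":0.001,"dy":-0.002,"dz":0.106},{"claw":0.01,"dx":0.001,"dy":-0.002,"dz":0.106},{"claw":0.01,"dx":0.001,"dy":-0.002,"dz":0.106},{"claw":0.01,"dx":0.001,"dy":-0.002,"dz":0.106},{"claw":0.01,"dx":0.001,"dy":-0.002,"dz":0.106}]' 50
python3 - <<'E'
from h import *
go(.571,-.170,.24,-10.8)
cv2.imwrite("pics/side1.png",cv2.resize(robot.capture("side")[190:340,230:430,::-1],None,fx=4,fy=4,interpolation=cv2.INTER_CUBIC))
E
```

```text
t 1.6 pos [ 0.5698 -0.1724  0.2403] yaw -10.96 tilt 0.09 gap 59.5 F [-0.06 -0.15  0.35]
shift [ 0.0007 -0.0025  0.0003] turn -0.0027invalid input
```

View pics/side1.png

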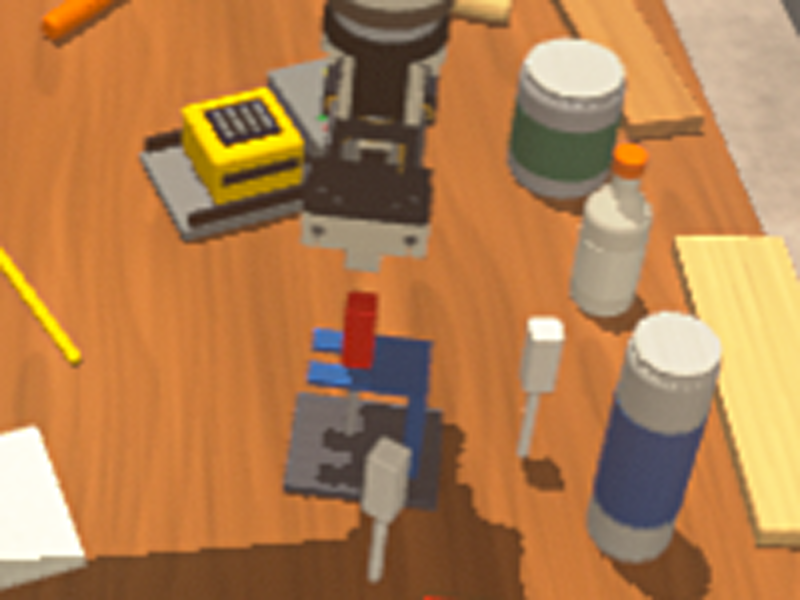

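The call was refused, probably because the turn key was missing. The picture shows the gripper above the pin, which is still in its rack (crop 360,330). I'll retry with all keys.

```bash
python3 -m creep '[{"claw":0.06,"dx":0.001,"dy":-0.002,"dz":0.04,"turn":0},{"claw":0.06,"dx":0.001,"dy":-0.002,"dz":0.08,"turn":0},{"claw":0.06,"dx":0.001,"dy":-0.002,"dz":0.106,"turn":0},{"claw":0.06,"dx":0.001,"dy":-0.002,"dz":0.106,"turn":0},{"claw":0.06,"dx":0.001,"dy":-0.002,"dz":0.106,"turn":0},{"claw":0.01,"dx":0.001,"dy":-0.002,"dz":0.106,"turn":0},{"claw":0.01,"dx":0.001,"dy":-0.002,"dz":0.106,"turn":0},{"claw":0.01,"dx":0.001,"dy":-0.002,"dz":0.106,"turn":0},{"claw":0.01,"dx":0.001,"dy":-0.002,"dz":0.106,"turn":0},{"claw":0.01,"dx":0.001,"dy":-0.002,"dz":0.106,"turn":0},{"claw":0.01,"dx":0.001,"dy":-0.002,"dz":0.106,"turn":0},{"claw":0.01,"dx":0.001,"dy":-0.002,"dz":0.106,"turn":0}]' 50
python3 - <<'E'
from h import *
go(.571,-.170,.24,-10.8)
E
```

```text
time: 2.65
ee_pos: [0.5726, -0.1686, 0.1353]
tool_rot: [0.0, 0.996, -0.094, 0.0]
wrist_force: [-0.8, -1.3, 3.4]
finger_gap: 0.238
t 2.65 pos [ 0.5726 -0.1686  0.1353] yaw -10.79 tilt 0.05 gap 21.8 F [-0.8  -1.32  3.38]
shift [-0.0012  0.0017 -0.1047] turn 0.0002
```

```bash
python3 -m creep '[{"claw":0.01,"dx":0,"dy":0,"dz":-0.03,"turn":0},{"claw":0.01,"dx":0,"dy":0,"dz":-0.06,"turn":0},{"claw":0.01,"dx":0,"dy":0,"dz":-0.09,"turn":0},{"claw":0.01,"dx":0,"dy":0,"dz":-0.11,"turn":0},{"claw":0.01,"dx":0,"dy":0,"dz":-0.11,"turn":0},{"claw":0.01,"dx":0,"dy":0,"dz":-0.11,"turn":0}]'
python3 - <<'E'
from h import *
go(.607,.165,.24,19.5)
E
```

```text
time: 3.15
ee_pos: [0.573, -0.1685, 0.2458]
tool_rot: [0.0, 0.996, -0.094, 0.001]
wrist_force: [0.4, -0.3, -0.4]
finger_gap: 0.236
t 3.15 pos [ 0.573  -0.1685  0.2458] yaw -10.78 tilt 0.15 gap 21.6 F [ 0.44 -0.32 -0.36]
shift [-0.029  -0.334   0.0056] turn -0.5285
```

```bash
python3 -m creep '[{"claw":0.01,"dx":-0.003,"dy":-0.033,"dz":0,"turn":-0.1},{"claw":0.01,"dx":-0.006,"dy":-0.066,"dz":0,"turn":-0.2},{"claw":0.01,"dx":-0.009,"dy":-0.1,"dz":0,"turn":-0.3},{"claw":0.01,"dx":-0.012,"dy":-0.133,"dz":0,"turn":-0.4},{"claw":0.01,"dx":-0.015,"dy":-0.167,"dz":0,"turn":-0.5},{"claw":0.01,"dx":-0.018,"dy":-0.2,"dz":0,"turn":-0.528},{"claw":0.01,"dx":-0.021,"dy":-0.235,"dz":0,"turn":-0.528},{"claw":0.01,"dx":-0.024,"dy":-0.27,"dz":0,"turn":-0.528},{"claw":0.01,"dx":-0.027,"dy":-0.305,"dz":0,"turn":-0.528},{"claw":0.01,"dx":-0.029,"dy":-0.334,"dz":0,"turn":-0.528},{"claw":0.01,"dx":-0.029,"dy":-0.334,"dz":0.02,"turn":-0.528},{"claw":0.01,"dx":-0.029,"dy":-0.334,"dz":0.045,"turn":-0.528},{"claw":0.01,"dx":-0.029,"dy":-0.334,"dz":0.045,"turn":-0.528},{"claw":0.01,"dx":-0.029,"dy":-0.334,"dz":0.045,"turn":-0.528},{"claw":0.01,"dx":-0.029,"dy":-0.334,"dz":0.045,"turn":-0.528}]'
python3 - <<'E'
from h import *
go(.607,.165,.2,19.5)
im=robot.capture("side");cv2.imwrite("pics/side2_full.png",im[:,:,::-1])
cv2.imwrite("pics/side2.png",cv2.resize(im[160:260,260:360,::-1],None,fx=6,fy=6,interpolation=cv2.INTER_CUBIC))
s=robot.sense();t=s["ee_pos"]-[0,0,.1113]; print("expected tip px",proj("side",t))
E
```

```text
time: 4.4
ee_pos: [0.6062, 0.1647, 0.1994]
tool_rot: [-0.0, 0.986, 0.169, -0.001]
wrist_force: [-0.6, -0.6, 0.1]
finger_gap: 0.239
t 4.4 pos [0.6062 0.1647 0.1994] yaw 19.44 tilt 0.07 gap 22.0 F [-0.56 -0.6   0.07]
shift [ 0.0009 -0.     -0.0006] turn -0.0011
expected tip px [[317.85756917 208.35436725]]
```

View pics/side2.png

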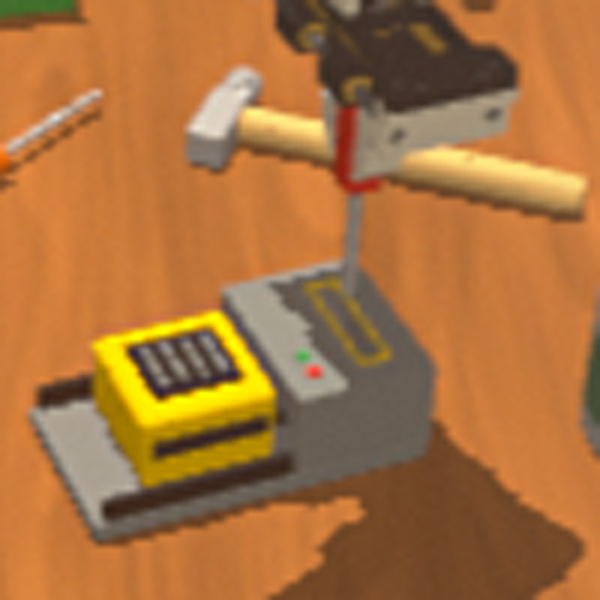

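The shaft tip is at px (318.2,208.3) against an expected (317.9,208.4), and the slot centre is at (318,213.5). So the pin is straight and in line with the slot, and I can go in at the middle.

```bash
python3 -m creep '[{"claw":0.01,"dx":0.001,"dy":0,"dz":0.01,"turn":0},{"claw":0.01,"dx":0.001,"dy":0,"dz":0.017,"turn":0},{"claw":0.01,"dx":0.001,"dy":0,"dz":0.022,"turn":0},{"claw":0.01,"dx":0.001,"dy":0,"dz":0.024,"turn":0},{"claw":0.01,"dx":0.001,"dy":0,"dz":0.024,"turn":0},{"claw":0.01,"dx":0.001,"dy":0,"dz":0.024,"turn":0}]'
python3 - <<'E'
from h import *
go(.607,.165,.2,19.5)
im=robot.capture("side")
cv2.imwrite("pics/side3.png",cv2.resize(im[160:240,280:360,::-1],None,fx=7,fy=7,interpolation=cv2.INTER_CUBIC))
E
```

```text
time: 4.95
ee_pos: [0.6072, 0.1654, 0.1756]
tool_rot: [-0.0, 0.986, 0.169, -0.0]
wrist_force: [-0.9, 0.6, -0.8]
finger_gap: 0.236
t 4.95 pos [0.6072 0.1654 0.1756] yaw 19.47 tilt 0.01 gap 21.7 F [-0.9   0.56 -0.78]
shift [-0.0004  0.0003 -0.0244] turn -0.0005
```

View pics/side3.png

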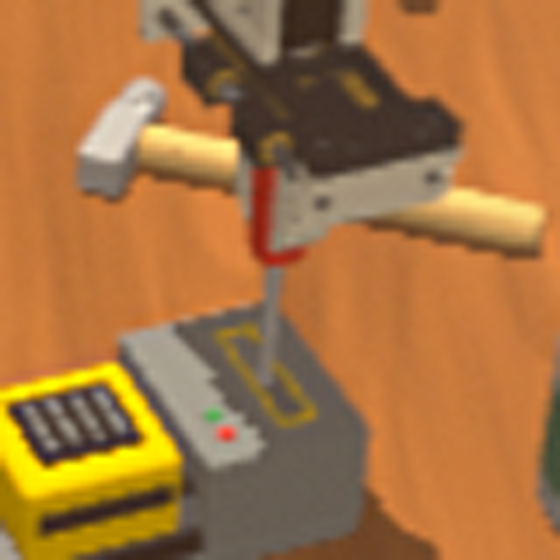

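The shaft enters the slot at its middle (crop 268,378) with no contact force. Next I feel for the posts in small steps.

```bash
python3 -m creep '[{"claw":0.01,"dx":0,"dy":0,"dz":0.008,"turn":0},{"claw":0.01,"dx":0,"dy":0,"dz":0.016,"turn":0},{"claw":0.01,"dx":0,"dy":0,"dz":0.021,"turn":0},{"claw":0.01,"dx":0,"dy":0,"dz":0.021,"turn":0},{"claw":0.01,"dx":0,"dy":0,"dz":0.021,"turn":0}]'
python3 -m creep '[{"claw":0.01,"dx":0,"dy":0,"dz":0.001,"turn":0},{"claw":0.01,"dx":0,"dy":0,"dz":0.002,"turn":0},{"claw":0.01,"dx":0,"dy":0,"dz":0.003,"turn":0},{"claw":0.01,"dx":0,"dy":0,"dz":0.003,"turn":0}]'
python3 -m creep '[{"claw":0.01,"dx":0,"dy":0,"dz":0.0005,"turn":0},{"claw":0.01,"dx":0,"dy":0,"dz":0.001,"turn":0},{"claw":0.01,"dx":0,"dy":0,"dz":0.001,"turn":0}]'
```

```text
time: 5.42
ee_pos: [0.6068, 0.1654, 0.1539]
tool_rot: [-0.0, 0.986, 0.169, -0.001]
wrist_force: [0.2, 0.6, -1.2]
finger_gap: 0.237
time: 5.75
ee_pos: [0.6073, 0.1654, 0.1517]
tool_rot: [0.0, 0.986, 0.169, 0.0]
wrist_force: [0.5, 0.5, -1.3]
finger_gap: 0.234
time: 6.0
ee_pos: [0.6074, 0.1655, 0.1511]
tool_rot: [0.0, 0.986, 0.169, 0.0]
wrist_force: [-1.1, 0.1, 1.3]
finger_gap: 0.239
```

```bash
python3 -m creep '[{"claw":0.01,"dx":0,"dy":0,"dz":0.0005,"turn":0},{"claw":0.01,"dx":0,"dy":0,"dz":0.001,"turn":0},{"claw":0.01,"dx":0,"dy":0,"dz":0.001,"turn":0}]'
```

```text
time: 6.25
ee_pos: [0.6075, 0.1656, 0.1505]
tool_rot: [0.0, 0.986, 0.169, 0.0]
wrist_force: [-1.3, -1.4, 6.4]
finger_gap: 0.24
```

```bash
python3 -m creep '[{"claw":0.01,"dx":0,"dy":0,"dz":0.0005,"turn":0},{"claw":0.01,"dx":0,"dy":0,"dz":0.0007,"turn":0},{"claw":0.01,"dx":0,"dy":0,"dz":0.0007,"turn":0}]'
```

```text
time: 6.5
ee_pos: [0.6076, 0.1657, 0.1502]
tool_rot: [0.0, 0.986, 0.169, 0.0]
wrist_force: [-3.3, -1.5, 7.8]
finger_gap: 0.241
```

```bash
python3 -m creep '[{"claw":0.01,"dx":0,"dy":0,"dz":0.0005,"turn":0},{"claw":0.01,"dx":0,"dy":0,"dz":0.001,"turn":0},{"claw":0.01,"dx":0,"dy":0,"dz":0.001,"turn":0},{"claw":0.01,"dx":0,"dy":0,"dz":0.001,"turn":0}]'
```

```text
time: 6.83
ee_pos: [0.6077, 0.1657, 0.1498]
tool_rot: [0.0, 0.986, 0.169, 0.001]
wrist_force: [-2.8, -2.1, 11.5]
finger_gap: 0.241
```

It is stiff: force rises to 11.5 N within about 1.4 mm, so this is a pillar. I back off and try the post at slot −y.

```bash
python3 -m creep '[{"claw":0.01,"dx":0,"dy":0,"dz":-0.005,"turn":0},{"claw":0.01,"dx":0,"dy":0,"dz":-0.009,"turn":0},{"claw":0.01,"dx":0,"dy":0.01,"dz":-0.009,"turn":0},{"claw":0.01,"dx":0,"dy":0.02,"dz":-0.009,"turn":0},{"claw":0.01,"dx":0,"dy":0.02,"dz":-0.006,"turn":0},{"claw":0.01,"dx":0,"dy":0.02,"dz":-0.004,"turn":0},{"claw":0.01,"dx":0,"dy":0.02,"dz":-0.003,"turn":0},{"claw":0.01,"dx":0,"dy":0.02,"dz":-0.003,"turn":0},{"claw":0.01,"dx":0,"dy":0.02,"dz":-0.003,"turn":0}]'
python3 -m creep '[{"claw":0.01,"dx":0,"dy":0,"dz":0.0007,"turn":0},{"claw":0.01,"dx":0,"dy":0,"dz":0.0014,"turn":0},{"claw":0.01,"dx":0,"dy":0,"dz":0.0014,"turn":0}]'
python3 -m creep '[{"claw":0.01,"dx":0,"dy":0,"dz":0.0007,"turn":0},{"claw":0.01,"dx":0,"dy":0,"dz":0.0014,"turn":0},{"claw":0.01,"dx":0,"dy":0,"dz":0.0014,"turn":0}]'
```

```text
time: 7.58
ee_pos: [0.6141, 0.1465, 0.1511]
tool_rot: [0.0, 0.986, 0.169, 0.0]
wrist_force: [0.6, -1.0, 1.5]
finger_gap: 0.236
time: 7.83
ee_pos: [0.6141, 0.147, 0.1504]
tool_rot: [0.0, 0.986, 0.169, 0.0]
wrist_force: [-1.4, -2.1, 7.3]
finger_gap: 0.237
time: 8.08
ee_pos: [0.6143, 0.147, 0.1497]
tool_rot: [0.0, 0.986, 0.169, 0.001]
wrist_force: [-2.5, -2.6, 11.4]
finger_gap: 0.24
```

This one is stiff too, with the same curve. I move to the third post at slot +y.

```bash
python3 -m creep '[{"claw":0.01,"dx":0,"dy":0,"dz":-0.005,"turn":0},{"claw":0.01,"dx":0,"dy":0,"dz":-0.009,"turn":0},{"claw":0.01,"dx":0,"dy":-0.01,"dz":-0.009,"turn":0},{"claw":0.01,"dx":0,"dy":-0.02,"dz":-0.009,"turn":0},{"claw":0.01,"dx":0,"dy":-0.03,"dz":-0.009,"turn":0},{"claw":0.01,"dx":0,"dy":-0.04,"dz":-0.009,"turn":0},{"claw":0.01,"dx":0,"dy":-0.04,"dz":-0.006,"turn":0},{"claw":0.01,"dx":0,"dy":-0.04,"dz":-0.004,"turn":0},{"claw":0.01,"dx":0,"dy":-0.04,"dz":-0.003,"turn":0},{"claw":0.01,"dx":0,"dy":-0.04,"dz":-0.003,"turn":0},{"claw":0.01,"dx":0,"dy":-0.04,"dz":-0.003,"turn":0}]'
python3 -m creep '[{"claw":0.01,"dx":0,"dy":0,"dz":0.0007,"turn":0},{"claw":0.01,"dx":0,"dy":0,"dz":0.0014,"turn":0},{"claw":0.01,"dx":0,"dy":0,"dz":0.0014,"turn":0}]'
python3 -m creep '[{"claw":0.01,"dx":0,"dy":0,"dz":0.0007,"turn":0},{"claw":0.01,"dx":0,"dy":0,"dz":0.0014,"turn":0},{"claw":0.01,"dx":0,"dy":0,"dz":0.0014,"turn":0}]'
```

```text
time: 9.0
ee_pos: [0.6008, 0.184, 0.1512]
tool_rot: [0.0, 0.986, 0.169, 0.0]
wrist_force: [-0.2, 1.3, 0.5]
finger_gap: 0.236
time: 9.25
ee_pos: [0.6009, 0.184, 0.1503]
tool_rot: [0.0, 0.986, 0.169, 0.0]
wrist_force: [-1.0, -0.4, 3.8]
finger_gap: 0.233
time: 9.5
ee_pos: [0.6009, 0.184, 0.1488]
tool_rot: [0.0, 0.986, 0.169, 0.0]
wrist_force: [-1.9, 0.7, 5.3]
finger_gap: 0.238
```

This one gives: 1.5 mm of travel for only 1.5 N more. It is the latch tab, so I press on gradually.

```bash
python3 -m creep '[{"claw":0.01,"dx":0,"dy":0,"dz":0.0008,"turn":0},{"claw":0.01,"dx":0,"dy":0,"dz":0.0016,"turn":0},{"claw":0.01,"dx":0,"dy":0,"dz":0.0024,"turn":0},{"claw":0.01,"dx":0,"dy":0,"dz":0.0024,"turn":0}]'
python3 -m creep '[{"claw":0.01,"dx":0,"dy":0,"dz":0.0008,"turn":0},{"claw":0.01,"dx":0,"dy":0,"dz":0.0016,"turn":0},{"claw":0.01,"dx":0,"dy":0,"dz":0.0016,"turn":0}]'
python3 -m creep '[{"claw":0.01,"dx":0,"dy":0,"dz":0.0007,"turn":0},{"claw":0.01,"dx":0,"dy":0,"dz":0.0015,"turn":0},{"claw":0.01,"dx":0,"dy":0,"dz":0.0015,"turn":0}]'
python3 - <<'E'
from h import *
im=robot.capture("side");cv2.imwrite("pics/side4_full.png",im[:,:,::-1])
a=cv2.imread("pics/side2_full.png")
h=lambda i:cv2.inRange(cv2.cvtColor(i,cv2.COLOR_BGR2HSV),(22,150,90),(34,255,255))[200:250,265:308]
for i in(a,im[:,:,::-1]):
    p=np.argwhere(h(i));print(len(p),p.mean(0)[::-1]+[265,200],p[:,1].min()+265)
E
```

```text
time: 9.83
ee_pos: [0.601, 0.184, 0.1465]
tool_rot: [0.0, 0.986, 0.169, 0.0]
wrist_force: [-1.2, 0.4, 5.4]
finger_gap: 0.237
time: 10.08
ee_pos: [0.6009, 0.184, 0.1447]
tool_rot: [0.0, 0.986, 0.169, 0.0]
wrist_force: [-1.8, 1.1, 4.1]
finger_gap: 0.239
time: 10.33
ee_pos: [0.6009, 0.1841, 0.143]
tool_rot: [0.0, 0.986, 0.169, 0.0]
wrist_force: [-0.3, 0.7, 5.1]
finger_gap: 0.238
428 [289.67990654 226.89485981] 276
428 [281.75700935 228.80841121] 268
```

The pack has moved 8 px outward. I withdraw the pin and measure that.

```bash
python3 -m creep '[{"claw":0.01,"dx":0,"dy":0,"dz":-0.01,"turn":0},{"claw":0.01,"dx":0,"dy":0,"dz":-0.025,"turn":0},{"claw":0.01,"dx":0,"dy":0,"dz":-0.05,"turn":0},{"claw":0.01,"dx":0,"dy":0,"dz":-0.08,"turn":0},{"claw":0.01,"dx":0,"dy":0,"dz":-0.103,"turn":0},{"claw":0.01,"dx":0,"dy":0,"dz":-0.103,"turn":0},{"claw":0.01,"dx":0,"dy":0,"dz":-0.103,"turn":0}]'
python3 - <<'E'
from h import *
go(.573,-.1687,.2458,-10.8)
im=robot.capture("side");cv2.imwrite("pics/side5_full.png",im[:,:,::-1])
a=cv2.imread("pics/side2_full.png");P=[]
for i in(a,im[:,:,::-1]):
    p=np.argwhere(cv2.inRange(cv2.cvtColor(np.ascontiguousarray(i),cv2.COLOR_BGR2HSV),(22,150,90),(34,255,255))[200:250,260:308])
    P.append(plane("side",p.mean(0)[::-1]+[260,200],.055));print(len(p),P[-1])
print("moved",np.linalg.norm(P[1]-P[0]))
E
```

```text
time: 10.97
ee_pos: [0.6014, 0.1843, 0.2475]
tool_rot: [0.0, 0.986, 0.169, 0.001]
wrist_force: [0.2, -0.8, -0.8]
finger_gap: 0.239
t 10.9667 pos [0.6014 0.1843 0.2475] yaw 19.45 tilt 0.16 gap 21.9 F [ 0.17 -0.78 -0.76]
shift [-0.1443  0.3234  0.0015] turn 0.528
428 [0.50842519 0.11115464 0.055     ]
436 [0.4816644 0.1023178 0.055    ]
moved 0.028182071233727127
```

The pack is out by about 28 mm (±2 mm). Now the pin goes back over the rack.

```bash
python3 -m creep '[{"claw":0.01,"dx":-0.014,"dy":0.032,"dz":0,"turn":0.1},{"claw":0.01,"dx":-0.028,"dy":0.064,"dz":0,"turn":0.2},{"claw":0.01,"dx":-0.043,"dy":0.097,"dz":0,"turn":0.3},{"claw":0.01,"dx":-0.058,"dy":0.129,"dz":0,"turn":0.4},{"claw":0.01,"dx":-0.072,"dy":0.161,"dz":0,"turn":0.5},{"claw":0.01,"dx":-0.086,"dy":0.194,"dz":0,"turn":0.528},{"claw":0.01,"dx":-0.1,"dy":0.226,"dz":0,"turn":0.528},{"claw":0.01,"dx":-0.115,"dy":0.258,"dz":0,"turn":0.528},{"claw":0.01,"dx":-0.13,"dy":0.291,"dz":0,"turn":0.528},{"claw":0.01,"dx":-0.144,"dy":0.323,"dz":0,"turn":0.528},{"claw":0.01,"dx":-0.144,"dy":0.323,"dz":0.001,"turn":0.528},{"claw":0.01,"dx":-0.144,"dy":0.323,"dz":0.001,"turn":0.528},{"claw":0.01,"dx":-0.144,"dy":0.323,"dz":0.001,"turn":0.528}]'
python3 - <<'E'
from h import *
go(.5727,-.1687,.1365,-10.8)
im=robot.capture("side");cv2.imwrite("pics/side6.png",cv2.resize(im[210:330,270:390,::-1],None,fx=5,fy=5,interpolation=cv2.INTER_CUBIC))
E
```

```text
time: 12.1
ee_pos: [0.5714, -0.1679, 0.2433]
tool_rot: [-0.001, 0.996, -0.094, -0.001]
wrist_force: [0.1, 1.0, -1.2]
finger_gap: 0.238
t 12.1 pos [ 0.5714 -0.1679  0.2433] yaw -10.82 tilt 0.19 gap 21.9 F [ 0.13  1.03 -1.2 ]
shift [0.0017 0.0007 0.1068] turn -0.0003
```

View pics/side6.png

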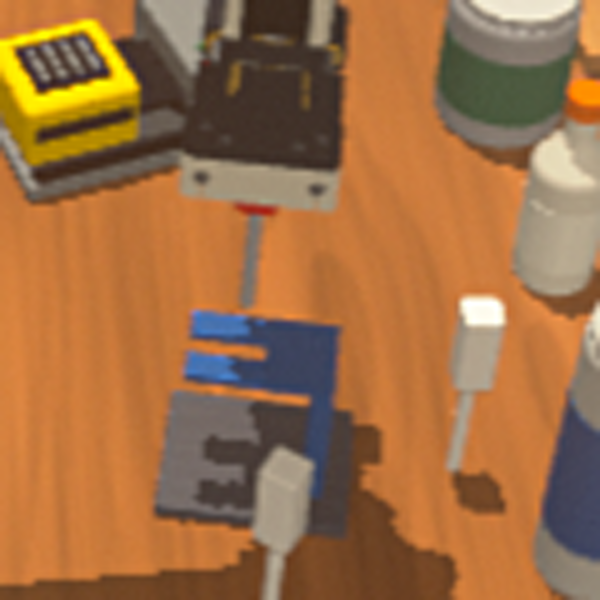

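The pack is out (crop 65,90), the notch is empty, and the pin is upright above it. I lower it carefully.

```bash
python3 -m creep '[{"claw":0.01,"dx":0.001,"dy":0.001,"dz":0.015,"turn":0},{"claw":0.01,"dx":0.001,"dy":0.001,"dz":0.028,"turn":0},{"claw":0.01,"dx":0.001,"dy":0.001,"dz":0.042,"turn":0},{"claw":0.01,"dx":0.001,"dy":0.001,"dz":0.042,"turn":0}]'
python3 -m creep '[{"claw":0.01,"dx":0,"dy":0,"dz":0.02,"turn":0},{"claw":0.01,"dx":0,"dy":0,"dz":0.04,"turn":0},{"claw":0.01,"dx":0,"dy":0,"dz":0.055,"turn":0},{"claw":0.01,"dx":0,"dy":0,"dz":0.062,"turn":0},{"claw":0.01,"dx":0,"dy":0,"dz":0.062,"turn":0},{"claw":0.01,"dx":0,"dy":0,"dz":0.062,"turn":0}]'
python3 -c "
from h import *
go(.5727,-.1687,.1353,-10.8)"
```

```text
time: 12.48
ee_pos: [0.5712, -0.1677, 0.1995]
tool_rot: [-0.001, 0.996, -0.093, -0.003]
wrist_force: [-0.2, 0.3, -1.5]
finger_gap: 0.242
time: 12.98
ee_pos: [0.5735, -0.1687, 0.1412]
tool_rot: [-0.0, 0.996, -0.093, -0.0]
wrist_force: [0.9, 0.3, -0.2]
finger_gap: 0.242
t 12.9833 pos [ 0.5735 -0.1687  0.1412] yaw -10.73 tilt 0.03 gap 22.2 F [ 0.89  0.29 -0.24]
shift [-0.0008  0.0002  0.0059] turn 0.0013
```

```bash
python3 -m creep '[{"claw":0.01,"dx":-0.001,"dy":0,"dz":0.002,"turn":0},{"claw":0.01,"dx":-0.001,"dy":0,"dz":0.004,"turn":0},{"claw":0.01,"dx":-0.001,"dy":0,"dz":0.0045,"turn":0},{"claw":0.01,"dx":-0.001,"dy":0,"dz":0.0045,"turn":0},{"claw":0.01,"dx":-0.001,"dy":0,"dz":0.0045,"turn":0}]'
python3 -m creep '[{"claw":0.01,"dx":0,"dy":0,"dz":0.0007,"turn":0},{"claw":0.01,"dx":0,"dy":0,"dz":0.0007,"turn":0}]'
```

```text
time: 13.4
ee_pos: [0.5725, -0.1693, 0.1368]
tool_rot: [0.0, 0.996, -0.094, 0.0]
wrist_force: [-0.0, -0.0, -0.7]
finger_gap: 0.237
time: 13.57
ee_pos: [0.5724, -0.1692, 0.1358]
tool_rot: [0.0, 0.996, -0.094, 0.0]
wrist_force: [-0.3, -0.3, -1.6]
finger_gap: 0.235
```

```bash
python3 -m creep '[{"claw":0.01,"dx":0,"dy":0,"dz":0.0007,"turn":0},{"claw":0.01,"dx":0,"dy":0,"dz":0.0007,"turn":0},{"claw":0.01,"dx":0,"dy":0,"dz":0.0007,"turn":0}]'
python3 -m creep '[{"claw":0.01,"dx":0,"dy":0,"dz":0.0007,"turn":0},{"claw":0.01,"dx":0,"dy":0,"dz":0.0007,"turn":0},{"claw":0.01,"dx":0,"dy":0,"dz":0.0007,"turn":0}]'
```

```text
time: 13.82
ee_pos: [0.5725, -0.1692, 0.1353]
tool_rot: [0.0, 0.996, -0.094, 0.0]
wrist_force: [-0.7, 0.5, 2.2]
finger_gap: 0.24
time: 14.07
ee_pos: [0.5725, -0.1692, 0.1353]
tool_rot: [0.0, 0.996, -0.094, 0.0]
wrist_force: [-2.7, 0.7, 7.8]
finger_gap: 0.239
```

The shoulder is seated: same height as at pick-up (0.1353), with the force rising. I release and retreat.

```bash
python3 -m creep '[{"claw":0.01,"dx":0,"dy":0,"dz":-0.0007,"turn":0},{"claw":0.01,"dx":0,"dy":0,"dz":-0.0007,"turn":0},{"claw":0.03,"dx":0,"dy":0,"dz":-0.0007,"turn":0},{"claw":0.045,"dx":0,"dy":0,"dz":-0.0007,"turn":0},{"claw":0.06,"dx":0,"dy":0,"dz":-0.0007,"turn":0},{"claw":0.06,"dx":0,"dy":0,"dz":-0.0007,"turn":0},{"claw":0.06,"dx":0,"dy":0,"dz":-0.0007,"turn":0},{"claw":0.06,"dx":0,"dy":0,"dz":-0.0007,"turn":0},{"claw":0.06,"dx":0,"dy":0,"dz":-0.02,"turn":0},{"claw":0.06,"dx":0,"dy":0,"dz":-0.05,"turn":0},{"claw":0.06,"dx":0,"dy":0,"dz":-0.085,"turn":0},{"claw":0.06,"dx":0,"dy":0,"dz":-0.12,"turn":0},{"claw":0.06,"dx":0,"dy":0,"dz":-0.15,"turn":0},{"claw":0.06,"dx":0,"dy":0,"dz":-0.15,"turn":0},{"claw":0.06,"dx":0,"dy":0,"dz":-0.15,"turn":0},{"claw":0.06,"dx":0,"dy":0,"dz":-0.15,"turn":0},{"claw":0.06,"dx":0,"dy":0,"dz":-0.15,"turn":0},{"claw":0.06,"dx":0,"dy":0,"dz":-0.15,"turn":0}]'
python3 - <<'E'
from h import *
im=robot.capture("side")
cv2.imwrite("pics/side7.png",cv2.resize(im[190:340,230:430,::-1],None,fx=4,fy=4,interpolation=cv2.INTER_CUBIC))
def red(i):
    h=cv2.cvtColor(np.ascontiguousarray(i),cv2.COLOR_BGR2HSV);m=(cv2.inRange(h,(0,150,60),(8,255,255))|cv2.inRange(h,(174,150,60),(180,255,255)))[255:290,305:340]
    p=np.argwhere(m)[:,::-1]+[305,255];return len(p),p.mean(0),p.min(0),p.max(0)
print(red(cv2.imread("pics/side0.png")),red(im[:,:,::-1]))
E
```

```text
time: 15.57
ee_pos: [0.5714, -0.1691, 0.2826]
tool_rot: [-0.0, 0.996, -0.094, -0.001]
wrist_force: [-0.2, 0.4, 0.6]
finger_gap: 0.65
(148, array([319.41891892, 271.74324324]), array([315, 263]), array([324, 281])) (148, array([319.27702703, 271.61486486]), array([315, 262]), array([323, 281]))
```

View pics/side7.png

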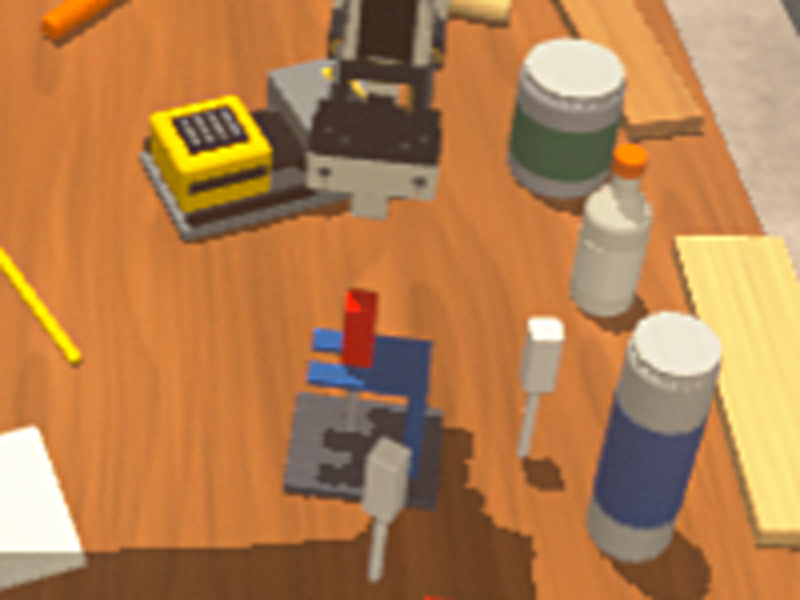

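The pin hangs upright in the notch (crop 360,330), with its mask centroid within 0.2 px of the start. The pack is out, the gripper is clear, and the bystanders in view are in place. Handing in.

```bash
python3 -c "
from bench import robot
print(robot.finish_job())"
```

```text
the job is handed in; nothing more can be done
None
```

The job is done and handed in at about 16 s of the 61 s allowed; `finish_job` gave no verdict.

- **Finding the latch:** I took the red-handled pin from the blue rack and felt the posts through the slot of the grey charger. The middle and −y posts were stiff, each reaching about 11.5 N at roughly 1.5 mm, so I backed off both.
- **Releasing the pack:** The +y post gave under 4–5 N. I pressed it about 8 mm, and the pack sprang out.
- **Last checks:**
  - The pack measured 28 mm out from one camera view, good to about 2 mm.
  - The pin seated at the same tool height as at pick-up (0.1353 m). After release, its handle in the side view is within 0.2 px of where it started.
  - The gripper is clear of everything.
  - The bystanders in the last crop look unmoved. The tape and bin were outside it, and the hammer and screwdriver only partly in it. The arm stayed well away from all four.
- **Not checked:** I could not see the latch tab's return. I am relying on it springing back after the pin was withdrawn.
- **Disagreed or failed:** One move call was refused for missing "turn" keys, so nothing moved. The two cameras disagreed by 1–2 mm on the slot and up to 3.5 mm on the handle; I averaged them, and the pin went in without touching the slot.

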